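# Put the feeler gauge away in its slide-lid case

## Task

Put the feeler gauge set away in the blue case: slide the orange lid fully open, lay the gauge flat inside the case and slide the lid fully shut again. The lid has no handle, so press on it with closed fingers and drag it by friction, but gently: it is thin plastic that cracks if loaded with more than 16 N. Do not disturb the roll of tape or the square washer nearby.

Things in the scene. Friction and masses are not known exactly. Their poses are not given: they have to be found in the camera images.
- case: Blue plastic case fixed to the bench, 92 (x) x 288 (y) x 38 (z) mm; origin at the centre of its underside, z up. Side walls 9 mm, end walls 10 mm thick, tops at z = 38 mm. Its +y half is an open well, its -y half a solid deck (top at z = 18 mm) over which the lid parks when open. Do not load the case or lid with more than 16 N.
- well_floor (a point): Middle of the well's floor: x = 0, y = 69, z = 7 mm in the case frame, axes as the case. The well is 74 mm wide in x and runs from y = 5 to y = 134 mm in the case frame; the gauge lies in it along y.
- rim (a point): Centre of the case at its wall tops (z = 38 mm), axes as the case. The lid lies on worn springy runners: its unloaded top is 1 to 13 mm below this height, different every time and not measured: find it by touch. It yields 1 mm per 8 N pressed. Fingertip friction on it is at least 0.5: 8 to 11 N of pressing drags it.
- lid (a joint): Slide of the orange lid, m: 0 = fully shut (over the well, against the +y end wall), 0.134 = fully open (over the deck, against the -y end wall). Plate 71 x 131 x 3 mm between the side walls, no handle; its centre (ribbed patch) is at x = 0, y = 67 mm minus this value in the case frame. About 3.5 N slides it; it stays where left.
- gauge: Feeler gauge set, a grey metal case lying flat, 20 (x) x 100 (y) x 10 (z) mm, about 60 g; origin at the centre of its underside, long axis y. Grip it across x (18 mm between the pads) near its middle.
- tape_1: Roll of black tape, 62 x 60 x 19 mm, loose bystander; origin at the centre of its underside. Leave alone.
- washer: Square steel plate washer with a short collar, 32 x 32 x 9 mm, loose bystander; origin at the centre of its underside. Leave alone.

How it is judged:
On the way, in this order (a step that is already met when the one before it is completed fails the run):
1. the lid is slid fully open (within 10 mm of its stop) (value of joint lid above 0.124 m), for 0.2 s.
2. the gauge lies flat on the well's floor, let go, with the lid still open (value of joint lid above 0.11 m and z of gauge in the frame of well_floor between -0.004 and 0.004 m and x of gauge in the frame of well_floor between -0.032 and 0.032 m and y of gauge in the frame of well_floor between -0.03 and 0.03 m and angle between gauge's own z axis and vertical below 0.1 rad and linear speed of gauge below 0.02 m/s and contact force between the fingers and gauge below 0.1 N), for 0.2 s.
At the end, for the whole second after the job is handed in: The lid is fully shut (within 5 mm of its stop) and the gauge lies flat and at rest on the floor of the well beneath it (height within 4 mm, origin within 40 mm of the well's middle, tilt under 0.1 rad) (value of joint lid below 0.005 m and z of gauge in the frame of well_floor between -0.004 and 0.004 m and horizontal distance between gauge and well_floor below 0.04 m and angle between gauge's own z axis and vertical below 0.1 rad and linear speed of gauge below 0.02 m/s); the robot touches nothing.
It fails at once if the case or its lid is loaded with more than 16 N by the robot (contact force between any of the fingers, the arm and case above 16 N or contact force between any of the fingers, the arm and lid above 16 N).
It fails at once if the tape or the washer is moved by more than 20 mm (distance of any of tape_1, washer from where it was at the start of the episode above 0.02 m).
It also fails if it takes over 72 s, if anything falls off the work surface, if the arm or the gripper's body presses on something with over 40 N, if the wrist force passes 120 N, or if a joint passes its speed limit or range.

## Robot

A 6-joint arm with a two-finger parallel gripper is mounted at the origin on a cart in front of the work surface, level with it; the furniture and walls round the work are solid. World frame = base frame: x ahead of the robot, y to its left, z up, the work surface at z = 0. Lengths are in m, angles in rad, forces in N, time in s.
With the tool pointing down it reaches from about 0.425 to 0.95 m from the base axis. Payload 3.5 kg.
Tool frame: the origin (TCP) lies between the finger pads; the fingertips stand 22 mm ahead of it and the grasp point (between the pads) lies 3 mm ahead of it (ctrl.nose_length is the z of the fingertips in the tool frame, in m); z points along the fingers, y is the line along which they close (so a half turn about z gives the same grasp; the last joint's range is limited). The gripper opens to 85 mm and grips with 20 to 120 N. Pads are 22 mm wide; open, the fingers measure 114 mm over their backs; the gripper's body (76 mm by 85 mm) begins 54 mm behind the grasp point. The pads swing forward as they close: fully open they stand 13 mm farther back than shut.
Start: joints at [-1.394, 0.286, 1.577, -0, 1.279, -0.15], TCP at [0.217, -0.639, 0.253] pointing down, gripper open.
Joint ranges: [-2.77, 2.77], [-0.9, 2.22], [0.21, 2.48], [-1.53, 4.67], [0.24, 2.81], [-2.84, 2.84]. Speed limits (rad/s): [2.79, 2.79, 3.14, 3.14, 3.14, 3.14].

## Interface

Orientations are given as a unit quaternion [x, y, z, w].
In Python, from plant import ctrl gives the robot as it stands. The module is installed in compiled form; this text tells all that it offers.
- The arm moves only by the tool send_rows, never from a script. Its argument "rows" is text: rows parted by semicolons, each of 7 numbers parted by spaces: the turn, a rotation vector about the tool's x, y, z in a scale on which 1.0 is 90 degrees, then the shift along the tool's x, y, z in parts of the range, where 1.0 means 75 cm, then the opening, from -1 (shut) to 1 (fully open). A call has 1 to 8 rows; each row is the pose to reach, as a shift and turn from the pose commanded when the call began, along the tool's axes at that moment; what a row does not reach only later rows make up. A row lasts 1/8 s, in which the tool goes at most 62.5 mm and 10.7 degrees, less where a joint would pass 70% of its speed; a pose out of reach is approached as far as the arm can. No shift or turn number may pass 1 either way. A call with a gripper value outside its range is refused whole. The fingers move at their own pace and stop on an object; "grip_force" is the grip in N (left out, the last holds). Time passes only in rows, so rows that repeat a pose let the fingers close. It gives the time, the measured TCP pose, the force, the opening and the grip force at its end, in the units of the state.
- ctrl.get_state(): the state, without advancing time (a new reading comes with each control period).
- ctrl.read_camera(name): name is "scene" or "top" or "wrist"; returns a dict with "color" (480x640x3 uint8, red, green, blue), "fx", "fy", "cx", "cy" (pixels), "D" ([k1, k2, p1, p2, k3] as OpenCV has them; the pictures are not rectified), "extrinsics" (4x4, takes a point from world to camera coordinates). Camera axes: x right, y down, z forward; pixel columns grow to the right and rows downward; lengths in m; the calibration is good to about 2 mm. A picture is of the moment at which its call begins. There is no depth.
- ctrl.sign_off(): hands the job in; it is judged then, once.
Trained networks look in a picture, given as the dict that the camera call returned (one of the last four; its "shot" number tells which), for a name from the list of things; names that differ only in an ending like _2 or _b are one class to them, and where a whole thing is asked for, a point or a joint stands for the part that bears it (a point fixed in the world has none). Each returns a list of dicts, best first, with "p" (0 to 1); they miss things now and then, are a little off and sometimes report something else, mostly with a low value. They report only what shows in the picture. A call takes as long as a camera call.
- ctrl.look_for(picture, target): "position" ([x, y, z] in m, in the coordinates of the camera as it stood for that picture, good to about 4 mm: the middle of the surface that is visible of it).
The state is a dict: "time": time; "qpos": joint angles; "dq": joint speeds; "joint_efforts": joint torques, N m; "eef_pos": TCP position; "tcp_rot": TCP orientation; "contact_force": force on the tool from outside, world axes, zero at the start; "wrist_torque": the same for the moment, N m; "opening": opening from 0.0 (shut) to 1.0 (fully open); "finger_force": force on a finger pad.
Only numpy, scipy, OpenCV 4.12 (cv2) and the standard library are available. Lean on these libraries where they do the work, as an engineer would, in place of code of your own. Each camera call takes 0.05 s, during which the arm holds its last target. There are 200 camera calls.

## Working session

There is one attempt and no reset: what is moved stays moved. The work goes in short steps, Python scripts to look and compute and a tool call to move; the robot and the scene stay as the last step left them, time stands still between calls to the robot, and variables do not carry over. Pictures are saved under pics/ and viewed, at most 10 in all, crops included, and the job is handed in when it is done.

Besides the shell and the picture viewer there is one more tool, called by a JSON object that holds its "fn" and its "kwargs", one argument or row to a line. send_rows: Moves the arm, as the interface text tells. Its arguments: {"type":"object","properties":{"rows":{"type":"string"},"grip_force":{"type":"number"}},"required":["rows"]}

```bash
mkdir -p pics
cat > h.py <<'E'
import numpy as np, cv2
from plant import ctrl
from scipy.spatial.transform import Rotation as R
def w(pic,t):
    E=np.array(pic['extrinsics']);o=[]
    for d in ctrl.look_for(pic,t)[:3]:
        p=np.linalg.inv(E)@np.r_[d['position'],1]; o.append((round(d['p'],2),p[:3].round(4).tolist()))
    return o
def K(pic): return np.array([[pic['fx'],0,pic['cx']],[0,pic['fy'],pic['cy']],[0,0,1.]]),np.array(pic['D'])
def pix2w(pic,uv,z):
    k,D=K(pic);E=np.array(pic['extrinsics']);q=cv2.undistortPoints(np.array(uv,float).reshape(-1,1,2),k,D).reshape(-1,2)
    r=np.c_[q,np.ones(len(q))]@E[:3,:3]; c=-E[:3,:3].T@E[:3,3]
    return c+r*((z-c[2])/r[:,2])[:,None]
def w2pix(pic,P):
    k,D=K(pic);E=np.array(pic['extrinsics'])
    return cv2.projectPoints(np.array(P,float).reshape(-1,3),cv2.Rodrigues(E[:3,:3])[0],E[:3,3],k,D)[0].reshape(-1,2)
def save(pic,n): cv2.imwrite(f'pics/{n}.png',pic['color'][:,:,::-1])
E
python3 - <<'E'
from h import *
for n in ('top','scene'):
    p=ctrl.read_camera(n);save(p,n+'0')
    print(n,(-np.array(p['extrinsics'])[:3,:3].T@np.array(p['extrinsics'])[:3,3]).round(3))
    for t in ('case','lid','gauge','tape_1','washer'): print(t,w(p,t))
s=ctrl.get_state();print(s['eef_pos'],s['tcp_rot'],s['contact_force'],R.from_quat(s['tcp_rot']).as_matrix().round(3),ctrl.nose_length)
E
```

```text
top [0.32  0.181 0.953]
case [(0.56, [0.5399, 0.0227, 0.0149]), (0.43, [0.543, 0.1388, 0.0322])]
lid [(0.79, [0.5417, 0.1407, 0.0339])]
gauge [(0.83, [0.4808, 0.3469, 0.0127])]
tape_1 [(0.75, [0.6013, 0.3131, 0.0165])]
washer [(0.81, [0.4382, -0.0112, 0.0019])]
scene [-0.056  0.516  0.611]
case [(0.93, [0.534, 0.0488, 0.028])]
lid []
gauge [(0.9, [0.484, 0.3528, 0.0089])]
tape_1 [(0.98, [0.597, 0.3157, 0.0179]), (0.41, [0.4327, -0.0038, 0.0032])]
washer [(0.75, [0.4327, -0.0022, 0.0054])]
[ 0.21673175 -0.63924993  0.25334675] [9.86678315e-01 1.62683443e-01 1.94979077e-06 2.16833086e-05] [ 0.62080434 -0.70106929  0.20671292] [[ 0.947  0.321  0.   ]
 [ 0.321 -0.947 -0.   ]
 [-0.     0.    -1.   ]] 0.022
```

View pics/top0.png

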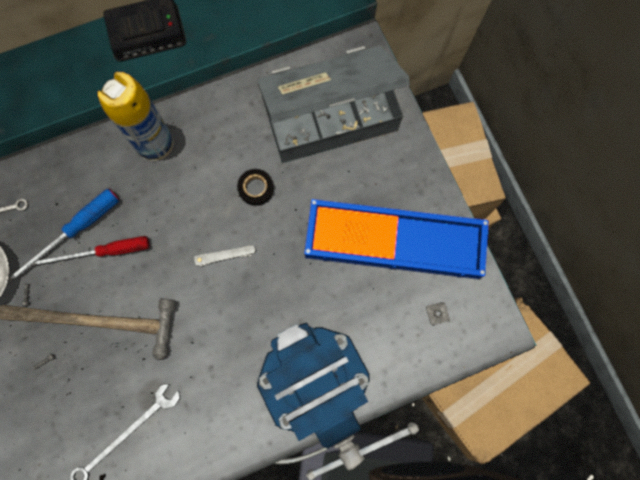

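The top view shows the case at (397,238), with the lid shut over its left (+y) half. The gauge is at (225,256), the tape at (255,186) and the washer at (437,313). I'll fit the box silhouettes to get poses.

```bash
cat > fit.py <<'E'
from h import *
from scipy.optimize import minimize
def box(L,pose):
    X,Y,Z=L;x,y,a=pose;c=np.array([[sx*X/2,sy*Y/2,z] for sx in(-1,1) for sy in(-1,1) for z in(0,Z)])
    c[:,:2]=c[:,:2]@np.array([[np.cos(a),-np.sin(a)],[np.sin(a),np.cos(a)]]).T+[x,y];return c
def iou(views,L,pose):
    s=0
    for p,m in views:
        k=8;q=np.zeros_like(m);cv2.fillConvexPoly(q,np.round(cv2.convexHull(w2pix(p,box(L,pose)).astype(np.float32))*256).astype(np.int32),1,shift=8)
        s+=(q&m).sum()/(q|m).sum()
    return s/len(views)
def hullmask(m):
    c=max(cv2.findContours(m,0,2)[0],key=cv2.contourArea);q=np.zeros_like(m);cv2.fillConvexPoly(q,cv2.convexHull(c),1);return q
def fit(views,L,x0):
    best=None
    for d in (-.1,0,.1):
        i=np.array(x0)+[0,0,d];r=minimize(lambda v:-iou(views,L,v),i,method='Nelder-Mead',options=dict(initial_simplex=[i,i+[.01,0,0],i+[0,.01,0],i+[0,0,.05]],xatol=1e-4,fatol=1e-5))
        if best is None or r.fun<best.fun:best=r
    return best.x.round(4),best.fun
E
python3 - <<'E'
from fit import *
vs=[];gs=[]
for n in('top','scene'):
    p=ctrl.read_camera(n);h=cv2.cvtColor(p['color'],cv2.COLOR_RGB2HSV)
    m=(((h[...,0]>103)&(h[...,0]<125)&(h[...,1]>170)&(h[...,2]>50))|((h[...,0]<18)&(h[...,1]>200)&(h[...,2]>150))).astype(np.uint8)
    b=w2pix(p,[[.54,.07,.02]])[0]
    roi=np.zeros_like(m);cv2.circle(roi,tuple(int(v) for v in b),130 if n=='top' else 170,1,-1)
    m=hullmask(cv2.morphologyEx(m*roi,cv2.MORPH_CLOSE,np.ones((5,5))));vs.append((p,m));save(p,n+'1')
    g=w2pix(p,[[.482,.349,.005]])[0]; roi[:]=0;cv2.circle(roi,tuple(int(v) for v in g),48,1,-1)
    mg=((h[...,2]>160)&(h[...,1]<60)).astype(np.uint8)*roi;gs.append((p,hullmask(mg)))
    ov=p['color'][:,:,::-1].copy();cv2.drawContours(ov,cv2.findContours(m,0,2)[0],-1,(0,255,0),1);cv2.drawContours(ov,cv2.findContours(gs[-1][1],0,2)[0],-1,(0,0,255),1)
    cv2.imwrite(f'pics/o{n}.png',ov)
for i in ([vs[0]],[vs[1]],vs): print('case',fit(i,(.092,.288,.038),(.54,.06,0)))
for i in ([gs[0]],[gs[1]],gs): print('gauge',fit(i,(.02,.1,.01),(.482,.349,0)))
a=cv2.imread('pics/otop.png')[170:300,170:500];b=cv2.imread('pics/oscene.png')
cv2.imwrite('pics/c.png',np.vstack([cv2.resize(a,(640,252)),cv2.resize(b,(453,340))[:, :].copy() if 0 else cv2.copyMakeBorder(cv2.resize(b,(453,340)),0,0,0,187,0)]))
E
```

```text
case (array([0.5456, 0.0724, 0.0061]), np.float64(-0.9592241768155164))
case (array([ 0.5852, -0.147 ,  0.3252]), np.float64(-0.27296217993892413))
case (array([0.5457, 0.0723, 0.0183]), np.float64(-0.5742733354943446))
gauge (array([0.4864, 0.3457, 0.3825]), np.float64(-0.7011494252873564))
gauge (array([0.4899, 0.3441, 0.3137]), np.float64(-0.7187079407806191))
gauge (array([0.4867, 0.3457, 0.361 ]), np.float64(-0.7087629262469348))
```

View pics/c.png

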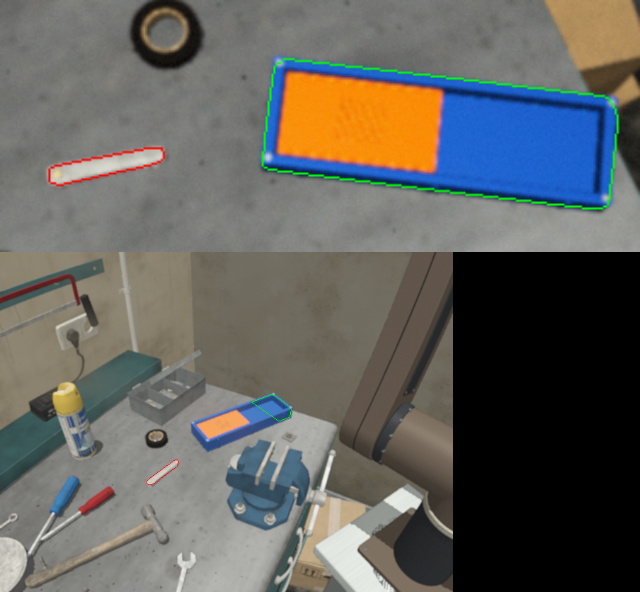

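The green outline matches the case in the top view; the scene mask missed it, so I'm ignoring that fit. The case is at (0.546, 0.072) with yaw about 0, and the gauge is at (0.487, 0.3455) with yaw about 0.36. Next I move above the lid with the fingers shut.

```bash
cat > go.py <<'E'
import sys
from h import *
# usage: x y z yaw_deg(of tool y axis): prints row from the current pose
x,y,z,a=map(float,sys.argv[1:5]);s=ctrl.get_state();R0=R.from_quat(s['tcp_rot'])
a=np.radians(a);ty=np.array([np.cos(a),np.sin(a),0]);tz=np.array([0,0,-1.]);R1=R.from_matrix(np.c_[np.cross(ty,tz),ty,tz])
print((R0.inv()*R1).as_rotvec(degrees=True).round(1),(R0.inv().apply(np.array([x,y,z])-s['eef_pos'])*1000).round(1),s['time'],s['contact_force'].round(2) if hasattr(s['contact_force'],'round') else s['contact_force'])
E
python3 go.py .5456 .139 .20 0.4
```

```text
[  0.    0.  -71.7] [ 561.3 -631.5   53.3] 0.7 [-0.4  -0.08 -0.35]
```

The rows are not in the units I measure in: shifts go in shares of 75 cm and turns go in shares of 90 degrees. I convert before sending: -631 mm / 750 = -0.8413, 561 mm / 750 = 0.748, -71.7 degrees / 90 = -0.7967.

{"fn": "send_rows", "kwargs": {
  "rows": "0 0 -0.7967 0.748 -0.8413 0.0707 -1;0 0 -0.7967 0.748 -0.8413 0.0707 -1;0 0 -0.7967 0.748 -0.8413 0.0707 -1;0 0 -0.7967 0.748 -0.8413 0.0707 -1;0 0 -0.7967 0.748 -0.8413 0.0707 -1;0 0 -0.7967 0.748 -0.8413 0.0707 -1;0 0 -0.7967 0.748 -0.8413 0.0707 -1;0 0 -0.7967 0.748 -0.8413 0.0707 -1"
}}

```text
time: 1.7
eef_pos: [0.4115, -0.1778, 0.2224]
tcp_rot: [0.704, 0.71, 0.0, 0.001]
contact_force: [1.0, 0.0, 0.1]
opening: -0.004
finger_force: 0.0
```

```bash
python3 go.py .5456 .139 .12 0.4
```

```text
[0.1 0.1 0. ] [315.9 136.3 102.3] 1.7 [1.01 0.01 0.08]
```

Converted, 316 mm / 750 = 0.4213, 136 mm / 750 = 0.1813.

{"fn": "send_rows", "kwargs": {
  "rows": "0 0 0 0.4213 0.1813 0.136 -1;0 0 0 0.4213 0.1813 0.136 -1;0 0 0 0.4213 0.1813 0.136 -1;0 0 0 0.4213 0.1813 0.136 -1;0 0 0 0.4213 0.1813 0.136 -1;0 0 0 0.4213 0.1813 0.136 -1;0 0 0 0.4213 0.1813 0.136 -1;0 0 0 0.4213 0.1813 0.136 -1"
}}

```text
time: 2.7
eef_pos: [0.5446, 0.1372, 0.1201]
tcp_rot: [0.704, 0.71, -0.0, 0.0]
contact_force: [0.1, 0.2, -0.9]
opening: -0.002
finger_force: 0.0
```

```bash
python3 go.py .5456 .139 .068 0.4
python3 - <<'E'
from h import *
for i in range(4): print(np.round(ctrl.get_state()['contact_force'],2),ctrl.get_state()['eef_pos']);p=ctrl.read_camera('wrist')
save(p,'w1');print(w2pix(p,[[.5456,.0724,.038],[.5456-.046,.0724+.144,.038],[.5456+.046,.0724+.144,.038]]),w(p,'lid'),w(p,'gauge'))
E
```

```text
[-0.   0.   0.1] [ 1.8  1.  52.1] 2.7 [ 0.15  0.23 -0.85]
[ 0.15  0.23 -0.85] [0.54458638 0.13719951 0.12010256]
[-0.94 -0.08  0.24] [0.54470191 0.13672176 0.12042033]
[ 0.11 -0.38 -0.97] [0.54475076 0.13640343 0.12059164]
[ 0.32 -0.09  0.79] [0.54478775 0.13631523 0.12067767]
[[322.97568638 365.63732498]
 [228.56842895 103.82711497]
 [420.22504628 104.94567586]] [(0.96, [0.5452, 0.1583, 0.033])] [(0.4, [0.4446, -0.0061, 0.0035])]
```

View pics/w1.png

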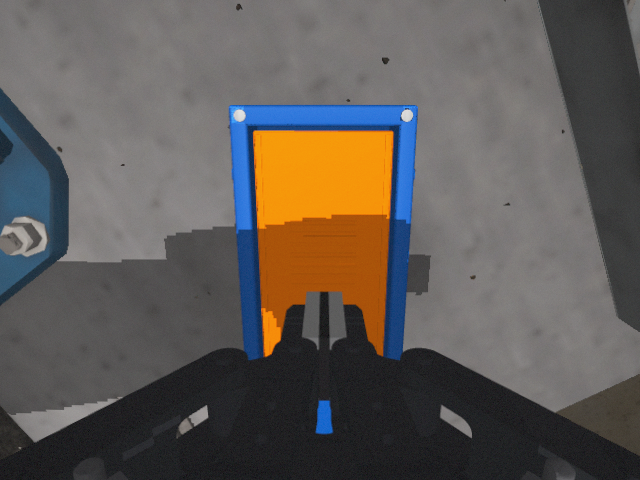

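The wrist view shows the case corners at (230,106) and (417,106), which agrees with the fit. The fingers are centred over the lid, so I'm going down.

Converted, 59 mm / 750 = 0.0787, 57 mm / 750 = 0.076.

{"fn": "send_rows", "kwargs": {
  "rows": "0 0 0 0.0013 0 0.04 -1;0 0 0 0.0013 0 0.0667 -1;0 0 0 0.0013 0 0.076 -1;0 0 0 0.0013 0 0.0787 -1;0 0 0 0.0013 0 0.0787 -1;0 0 0 0.0013 0 0.0787 -1"
}}

```text
time: 3.75
eef_pos: [0.5453, 0.1385, 0.0619]
tcp_rot: [0.704, 0.71, 0.001, 0.001]
contact_force: [-1.0, 0.0, 0.3]
opening: -0.003
finger_force: 0.0
```

```bash
cat > f.py <<'E'
from h import *
F=[];P=[]
for i in range(4): ctrl.read_camera('top');s=ctrl.get_state();F.append(s['contact_force']);P.append(s['eef_pos'])
print(np.mean(F,0).round(2),P[-1].round(4) if hasattr(P[-1],'round') else np.round(P[-1],4),s['time'])
E
python3 f.py
```

```text
[-0.14 -0.23  0.31] [0.5449 0.1384 0.0614] 3.95
```

{"fn": "send_rows", "kwargs": {
  "rows": "0 0 0 0 0 0.0007 -1;0 0 0 0 0 0.0013 -1;0 0 0 0 0 0.002 -1;0 0 0 0 0 0.0027 -1;0 0 0 0 0 0.0027 -1;0 0 0 0 0 0.0027 -1"
}}

```text
time: 4.7
eef_pos: [0.5447, 0.1384, 0.059]
tcp_rot: [0.704, 0.71, 0.0, -0.0]
contact_force: [-0.0, -1.2, 0.8]
opening: 0.002
finger_force: 0.0
```

Converted, 1.2 mm / 750 = 0.0016, 0.9 mm / 750 = 0.0012.

{"fn": "send_rows", "kwargs": {
  "rows": "0 0 0 0 0 0.0004 -1;0 0 0 0 0 0.0008 -1;0 0 0 0 0 0.0012 -1;0 0 0 0 0 0.0016 -1;0 0 0 0 0 0.0016 -1"
}}

```text
time: 5.32
eef_pos: [0.5446, 0.1384, 0.0578]
tcp_rot: [0.704, 0.71, -0.0, -0.0]
contact_force: [-1.0, 1.0, 0.1]
opening: -0.001
finger_force: 0.0
```

Converted, 1.2 mm / 750 = 0.0016, 0.9 mm / 750 = 0.0012.

{"fn": "send_rows", "kwargs": {
  "rows": "0 0 0 0 0 0.0004 -1;0 0 0 0 0 0.0008 -1;0 0 0 0 0 0.0012 -1;0 0 0 0 0 0.0016 -1;0 0 0 0 0 0.0016 -1"
}}

```text
time: 5.95
eef_pos: [0.5446, 0.1384, 0.0566]
tcp_rot: [0.704, 0.71, -0.0, -0.0]
contact_force: [-0.0, 0.1, -0.1]
opening: -0.003
finger_force: 0.0
```

Converted, 1.2 mm / 750 = 0.0016, 0.9 mm / 750 = 0.0012.

{"fn": "send_rows", "kwargs": {
  "rows": "0 0 0 0 0 0.0004 -1;0 0 0 0 0 0.0008 -1;0 0 0 0 0 0.0012 -1;0 0 0 0 0 0.0016 -1;0 0 0 0 0 0.0016 -1"
}}

```text
time: 6.58
eef_pos: [0.5446, 0.1384, 0.0554]
tcp_rot: [0.704, 0.71, -0.0, -0.0]
contact_force: [-0.5, 0.1, -0.2]
opening: 0.001
finger_force: 0.0
```

Converted, 1.2 mm / 750 = 0.0016, 0.9 mm / 750 = 0.0012.

{"fn": "send_rows", "kwargs": {
  "rows": "0 0 0 0 0 0.0004 -1;0 0 0 0 0 0.0008 -1;0 0 0 0 0 0.0012 -1;0 0 0 0 0 0.0016 -1;0 0 0 0 0 0.0016 -1"
}}

```text
time: 7.2
eef_pos: [0.5447, 0.1384, 0.0543]
tcp_rot: [0.704, 0.71, 0.0, 0.0]
contact_force: [-0.2, -0.7, 0.0]
opening: 0.001
finger_force: 0.5
```

Converted, 0.6 mm / 750 = 0.0008, 0.4 mm / 750 = 0.0005.

{"fn": "send_rows", "kwargs": {
  "rows": "0 0 0 0 0 0.0003 -1;0 0 0 0 0 0.0005 -1;0 0 0 0 0 0.0008 -1;0 0 0 0 0 0.0008 -1"
}}

```text
time: 7.7
eef_pos: [0.5448, 0.1384, 0.0538]
tcp_rot: [0.704, 0.71, 0.0, 0.0]
contact_force: [-1.3, 1.1, 3.8]
opening: 0.002
finger_force: 1.4
```

{"fn": "send_rows", "kwargs": {
  "rows": "0 0 0 0 0 0.0003 -1;0 0 0 0 0 0.0005 -1;0 0 0 0 0 0.0008 -1;0 0 0 0 0 0.0008 -1"
}}

```text
time: 8.2
eef_pos: [0.5449, 0.1385, 0.0533]
tcp_rot: [0.705, 0.71, 0.0, 0.0]
contact_force: [-1.3, 0.5, 4.4]
opening: 0.0
finger_force: 2.4
```

```bash
python3 f.py
```

```text
[-1.53  0.52  5.32] [0.5448 0.1385 0.0532] 8.4
```

Converted, 0.7 mm / 750 = 0.0009, 0.6 mm / 750 = 0.0008.

{"fn": "send_rows", "kwargs": {
  "rows": "0 0 0 0 0 0.0003 -1;0 0 0 0 0 0.0005 -1;0 0 0 0 0 0.0008 -1;0 0 0 0 0 0.0009 -1"
}}

```text
time: 8.9
eef_pos: [0.5449, 0.1385, 0.0528]
tcp_rot: [0.705, 0.71, 0.0, 0.0]
contact_force: [-1.9, 0.8, 6.9]
opening: -0.001
finger_force: 3.3
```

```bash
python3 f.py
```

```text
[-1.72  1.04  6.57] [0.5449 0.1385 0.0528] 9.1
```

Converted, 0.7 mm / 750 = 0.0009, 0.6 mm / 750 = 0.0008.

{"fn": "send_rows", "kwargs": {
  "rows": "0 0 0 0 0 0.0003 -1;0 0 0 0 0 0.0005 -1;0 0 0 0 0 0.0008 -1;0 0 0 0 0 0.0009 -1"
}}

```text
time: 9.6
eef_pos: [0.545, 0.1386, 0.0524]
tcp_rot: [0.704, 0.71, 0.0, 0.0]
contact_force: [-2.7, 1.8, 8.1]
opening: 0.005
finger_force: 4.0
```

```bash
python3 f.py
```

```text
[-2.47  1.34  7.88] [0.545  0.1386 0.0524] 9.8
```

Converted, -28 mm / 750 = -0.0373, -25 mm / 750 = -0.0333.

{"fn": "send_rows", "kwargs": {
  "rows": "0 0 0 -0.0027 0 0.0004 -1;0 0 0 -0.0067 0 0.0005 -1;0 0 0 -0.012 0 0.0005 -1;0 0 0 -0.0173 0 0.0005 -1;0 0 0 -0.0227 0 0.0005 -1;0 0 0 -0.028 0 0.0005 -1;0 0 0 -0.0333 0 0.0005 -1;0 0 0 -0.0373 0 0.0005 -1"
}}

```text
time: 10.8
eef_pos: [0.5452, 0.1111, 0.0524]
tcp_rot: [0.705, 0.71, 0.001, -0.0]
contact_force: [-3.3, 3.6, 10.7]
opening: 0.001
finger_force: 5.2
```

```bash
python3 f.py
python3 - <<'E'
from h import *
p=ctrl.read_camera('top');h=cv2.cvtColor(p['color'],cv2.COLOR_RGB2HSV)
m=((h[...,0]<18)&(h[...,1]>200)&(h[...,2]>150)).astype(np.uint8)
c=max(cv2.findContours(m,0,2)[0],key=cv2.contourArea);print(cv2.boundingRect(c),pix2w(p,c.reshape(-1,2)[[c[:,0,0].argmin()]],.032))
E
```

```text
[-3.4   2.35 10.28] [0.5452 0.1108 0.0524] 11.0
(339, 210, 6, 42) [[0.57748252 0.16971478 0.032     ]]
```

Converted, -50 mm / 750 = -0.0667, -45 mm / 750 = -0.06.

{"fn": "send_rows", "kwargs": {
  "rows": "0 0 0 -0.0053 -0.0007 -0.0003 -1;0 0 0 -0.0133 -0.0011 -0.0004 -1;0 0 0 -0.0227 -0.0011 -0.0004 -1;0 0 0 -0.032 -0.0011 -0.0004 -1;0 0 0 -0.0413 -0.0011 -0.0004 -1;0 0 0 -0.0507 -0.0011 -0.0004 -1;0 0 0 -0.06 -0.0011 -0.0004 -1;0 0 0 -0.0667 -0.0011 -0.0004 -1"
}}

```text
time: 12.05
eef_pos: [0.5452, 0.0608, 0.0531]
tcp_rot: [0.705, 0.709, 0.001, -0.0]
contact_force: [-3.6, 4.1, 12.4]
opening: 0.003
finger_force: 5.8
```

Converted, -1 mm / 750 = -0.0013, -0.5 mm / 750 = -0.0007.

{"fn": "send_rows", "kwargs": {
  "rows": "0 0 0 0 -0.0007 -0.0007 -1;0 0 0 0 -0.0007 -0.0013 -1;0 0 0 0 -0.0007 -0.0013 -1"
}}

```text
time: 12.42
eef_pos: [0.5451, 0.0603, 0.0537]
tcp_rot: [0.705, 0.71, 0.001, 0.001]
contact_force: [-0.6, 1.6, 7.5]
opening: -0.004
finger_force: 3.9
```

```bash
python3 f.py
cat > lid.py <<'E'
from h import *
p=ctrl.read_camera('top');h=cv2.cvtColor(p['color'],cv2.COLOR_RGB2HSV)
m=((h[...,0]<18)&(h[...,1]>200)&(h[...,2]>60)).astype(np.uint8)
roi=np.zeros_like(m);roi[195:285,300:495]=1;m*=roi
ys,xs=np.nonzero(m);q=pix2w(p,np.c_[xs,ys],.032);print('lid y',np.percentile(q[:,1],[1,99]),m.sum())
E
python3 lid.py
```

```text
[-0.76  1.35  8.31] [0.545  0.0603 0.0536] 12.625
lid y [0.09581293 0.12756714] 164
```

Converted, -46 mm / 750 = -0.0613, -43 mm / 750 = -0.0573.

{"fn": "send_rows", "kwargs": {
  "rows": "0 0 0 -0.0053 0 0 -1;0 0 0 -0.0147 0 -0.0001 -1;0 0 0 -0.024 0 -0.0003 -1;0 0 0 -0.0333 0 -0.0004 -1;0 0 0 -0.0427 0 -0.0005 -1;0 0 0 -0.0507 0 -0.0007 -1;0 0 0 -0.0573 0 -0.0008 -1;0 0 0 -0.0613 0 -0.0008 -1"
}}

```text
time: 13.68
eef_pos: [0.5453, 0.0147, 0.054]
tcp_rot: [0.705, 0.709, 0.001, 0.0]
contact_force: [1.1, 3.9, 7.6]
opening: -0.003
finger_force: 3.4
```

```bash
python3 f.py;python3 lid.py
```

```text
[-0.37  2.23  7.02] [0.5453 0.0144 0.054 ] 13.875
lid y [0.02789092 0.07889218] 278
```

Converted, -12 mm / 750 = -0.016, -11 mm / 750 = -0.0147.

{"fn": "send_rows", "kwargs": {
  "rows": "0 0 0 -0.0013 0 0.0004 -1;0 0 0 -0.004 0 0.0007 -1;0 0 0 -0.008 0 0.0007 -1;0 0 0 -0.012 0 0.0005 -1;0 0 0 -0.0147 0 0.0005 -1;0 0 0 -0.016 0 0.0005 -1"
}}

```text
time: 14.68
eef_pos: [0.5453, 0.0035, 0.0537]
tcp_rot: [0.705, 0.709, 0.002, -0.0]
contact_force: [-0.2, 6.5, 8.9]
opening: -0.004
finger_force: 4.1
```

```bash
python3 f.py;python3 lid.py
```

```text
[-0.6   6.05  8.07] [0.5454 0.0035 0.0538] 14.875
lid y [0.00446675 0.06945501] 399
```

Fy has risen to 6 N, so the lid is at its open stop. I'll relax, lift and go to the gauge.

Converted, -95 mm / 750 = -0.1267, -40 mm / 750 = -0.0533.

{"fn": "send_rows", "kwargs": {
  "rows": "0 0 0 0.002 0 -0.0007 -1;0 0 0 0.002 0 -0.0053 -1;0 0 0 0.002 0 -0.0533 -1;0 0 0 0.0533 0 -0.1267 -1"
}}

```text
time: 15.42
eef_pos: [0.5423, 0.0386, 0.1421]
tcp_rot: [0.706, 0.708, -0.002, -0.002]
contact_force: [2.2, 0.7, 0.1]
opening: -0.002
finger_force: 0.0
```

```bash
python3 lid.py; python3 go.py .4867 .3455 .15 20.6
```

```text
lid y [0.02768025 0.0694435 ] 354
[  0.5   0.  -20.2] [303.4 -57.8   1. ] 15.475 [2.45 3.41 4.22]
```

Converted, 303 mm / 750 = 0.404, -58 mm / 750 = -0.0773, -20.2 degrees / 90 = -0.2244.

{"fn": "send_rows", "kwargs": {
  "rows": "0 0 -0.2244 0.404 -0.0773 0.0013 0.2;0 0 -0.2244 0.404 -0.0773 0.0013 0.2;0 0 -0.2244 0.404 -0.0773 0.0013 0.2;0 0 -0.2244 0.404 -0.0773 0.0013 0.2;0 0 -0.2244 0.404 -0.0773 0.0013 0.2;0 0 -0.2244 0.404 -0.0773 0.0013 0.2;0 0 -0.2244 0.404 -0.0773 0.0013 0.2"
}}

```text
time: 16.35
eef_pos: [0.4833, 0.3418, 0.1418]
tcp_rot: [0.569, 0.823, -0.001, -0.0]
contact_force: [0.2, 0.1, 1.2]
opening: 0.593
finger_force: 0.0
```

```bash
python3 - <<'E'
from fit import *
p=ctrl.read_camera('wrist');print(w(p,'gauge'))
h=cv2.cvtColor(p['color'],cv2.COLOR_RGB2HSV)
save(p,'w2');print(w2pix(p,box((.02,.1,.01),(.4867,.3457,.361)))[1::2].round())
p=ctrl.read_camera('top');print(w(p,'lid'));lid=0
s=ctrl.get_state();print(s['eef_pos'],s['opening'],s['time'])
E
python3 lid.py
```

```text
[(0.72, [0.4813, 0.3527, 0.0047])]
[[315. 303.]
 [314. 154.]
 [344. 303.]
 [347. 154.]]
[(0.92, [0.5429, 0.0088, 0.0322])]
[0.48426918 0.34089546 0.14263126] 0.5995047576461374 16.55
lid y [-0.05917135  0.06949471] 275
```

View pics/w2.png

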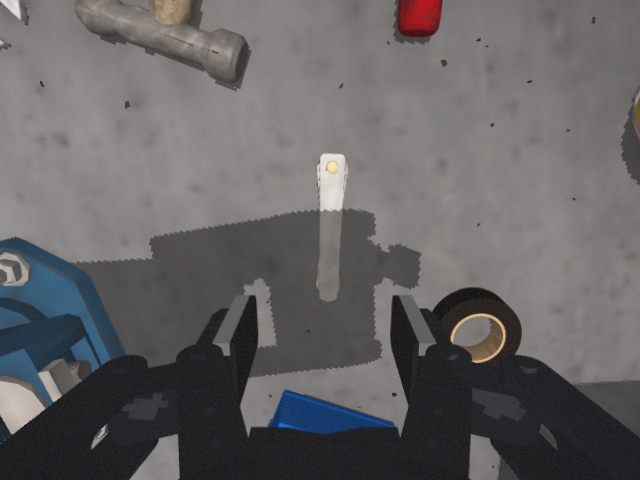

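The gauge shows at rows 153–301 around column 330, which matches the fit. I'm descending; the lid is still fully open.

```bash
python3 go.py .4867 .3457 .05 20.7
```

```text
[-0.   0.  -0.2] [ 3.6  3.9 92.8] 16.6 [-0.22 -0.46  1.07]
```

Converted, 90 mm / 750 = 0.12, 85 mm / 750 = 0.1133.

{"fn": "send_rows", "kwargs": {
  "rows": "0 0 0 0.0027 0.0013 0.0667 0.2;0 0 0 0.0027 0.0013 0.1133 0.2;0 0 0 0.0027 0.0013 0.12 0.2;0 0 0 0.0027 0.0013 0.12 0.2;0 0 0 0.0027 0.0013 0.12 0.2"
}}

```text
time: 17.23
eef_pos: [0.4856, 0.345, 0.0551]
tcp_rot: [0.569, 0.822, 0.002, 0.001]
contact_force: [0.3, 0.6, -0.1]
opening: 0.594
finger_force: 0.0
```

```bash
python3 f.py; python3 go.py .4867 .3457 .0235 20.7
```

```text
[ 0.09  0.08 -0.08] [0.4848 0.3449 0.0542] 17.425
[ 0.1 -0.  -0.1] [ 0.1  2.  30.7] 17.425 [-0.11 -0.12 -1.  ]
```

Converted, 29 mm / 750 = 0.0387, 28.5 mm / 750 = 0.038.

{"fn": "send_rows", "kwargs": {
  "rows": "0 0 0 0 0.0027 0.02 0.2;0 0 0 0 0.0027 0.0333 0.2;0 0 0 0 0.0027 0.038 0.2;0 0 0 0 0.0027 0.0387 0.2;0 0 0 0 0.0027 0.0387 0.2;0 0 0 0 0.0027 0.0387 0.2"
}}

```text
time: 18.18
eef_pos: [0.4863, 0.3453, 0.0243]
tcp_rot: [0.569, 0.822, 0.0, 0.0]
contact_force: [0.9, 0.1, 0.7]
opening: 0.599
finger_force: 0.0
```

```bash
python3 f.py; python3 go.py .4867 .3457 .0235 20.7
```

```text
[ 0.12  0.14 -0.16] [0.4861 0.3453 0.0242] 18.375
[ 0.  -0.  -0.1] [0.2 0.7 0.7] 18.375 [ 0.25 -0.02 -0.94]
```

Now I close on the gauge.

Converted, 0.5 mm / 750 = 0.0007.

{"fn": "send_rows", "kwargs": {
  "rows": "0 0 0 0 0.0007 0.0007 -1;0 0 0 0 0.0007 0.0007 -1;0 0 0 0 0.0007 0.0007 -1;0 0 0 0 0.0007 0.0007 -1;0 0 0 0 0.0007 0.0007 -1;0 0 0 0 0.0007 0.0007 -1;0 0 0 0 0.0007 0.0007 -1",
  "grip_force": 35
}}

```text
time: 19.25
eef_pos: [0.4866, 0.3455, 0.0236]
tcp_rot: [0.569, 0.822, 0.0, 0.0]
contact_force: [0.5, 0.9, 1.3]
opening: 0.198
finger_force: 34.8
```

Converted, -96 mm / 750 = -0.128, -60 mm / 750 = -0.08.

{"fn": "send_rows", "kwargs": {
  "rows": "0 0 0 0 0 -0.0267 -1;0 0 0 0 0 -0.08 -1;0 0 0 0 0 -0.128 -1;0 0 0 0 0 -0.128 -1"
}}

```text
time: 19.75
eef_pos: [0.4887, 0.3466, 0.1243]
tcp_rot: [0.569, 0.822, 0.004, 0.002]
contact_force: [0.7, 0.0, -0.2]
opening: 0.197
finger_force: 34.6
```

```bash
python3 go.py .5456 .1414 .11 0.4
```

```text
[ 0.5 -0.1 20.2] [-212.1  -19.2   14. ] 19.75 [ 0.75  0.01 -0.15]
```

Converted, -212 mm / 750 = -0.2827, -19 mm / 750 = -0.0253, 20.2 degrees / 90 = 0.2244.

{"fn": "send_rows", "kwargs": {
  "rows": "0 0 0.2244 -0.2827 -0.0253 0.0133 -1;0 0 0.2244 -0.2827 -0.0253 0.0133 -1;0 0 0.2244 -0.2827 -0.0253 0.0133 -1;0 0 0.2244 -0.2827 -0.0253 0.0133 -1;0 0 0.2244 -0.2827 -0.0253 0.0133 -1;0 0 0.2244 -0.2827 -0.0253 0.0133 -1"
}}

```text
time: 20.5
eef_pos: [0.5425, 0.1408, 0.1087]
tcp_rot: [0.704, 0.71, -0.001, -0.001]
contact_force: [-0.2, 0.1, -0.5]
opening: 0.2
finger_force: 34.6
```

```bash
python3 f.py; python3 go.py .5456 .1414 .06 0.4
python3 - <<'E'
from h import *
save(ctrl.read_camera('wrist'),'w3')
E
```

```text
[-0.34 -0.2  -0.31] [0.5429 0.1414 0.1093] 20.7
[-0.  -0.   0.1] [-0.1  2.7 49.3] 20.7 [-0.11 -0.45 -0.01]
```

View pics/w3.png

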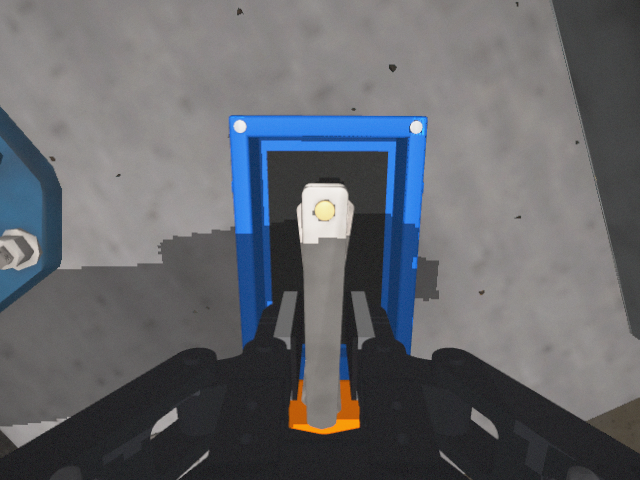

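The gauge is held straight and centred over the open well, whose far end is at row 150; the gauge tip is at row 183. Lowering it now.

Converted, 73 mm / 750 = 0.0973, 69 mm / 750 = 0.092.

{"fn": "send_rows", "kwargs": {
  "rows": "0 0 0 0 0.0027 0.0267 -1;0 0 0 0 0.0027 0.0533 -1;0 0 0 0 0.0027 0.0773 -1;0 0 0 0 0.0027 0.092 -1;0 0 0 0 0.0027 0.0973 -1;0 0 0 0 0.0027 0.0973 -1;0 0 0 0 0.0027 0.0973 -1"
}}

```text
time: 21.62
eef_pos: [0.546, 0.1403, 0.0372]
tcp_rot: [0.705, 0.71, 0.001, 0.001]
contact_force: [0.3, -0.2, -0.6]
opening: 0.195
finger_force: 34.6
```

```bash
python3 f.py; python3 go.py .5456 .1414 .0308 0.4
```

```text
[-0.05 -0.03 -0.15] [0.5457 0.1403 0.037 ] 21.825
[ 0.1 -0.   0. ] [ 1.1 -0.1  6.2] 21.825 [-0.16  0.35  0.13]
```

Converted, 5.8 mm / 750 = 0.0077, 5.5 mm / 750 = 0.0073.

{"fn": "send_rows", "kwargs": {
  "rows": "0 0 0 0 0 0.0027 -1;0 0 0 0 0 0.0053 -1;0 0 0 0 0 0.0067 -1;0 0 0 0 0 0.0073 -1;0 0 0 0 0 0.0077 -1;0 0 0 0 0 0.0077 -1"
}}

```text
time: 22.58
eef_pos: [0.5454, 0.1403, 0.0306]
tcp_rot: [0.704, 0.71, 0.0, 0.0]
contact_force: [0.1, 0.2, -0.9]
opening: 0.197
finger_force: 34.6
```

```bash
python3 f.py
```

```text
[ 0.32  0.21 -0.7 ] [0.5454 0.1403 0.0307] 22.775
```

Converted, 0.3 mm / 750 = 0.0004.

{"fn": "send_rows", "kwargs": {
  "rows": "0 0 0 0 0 0.0004 -1;0 0 0 0 0 0.0004 -0.45;0 0 0 0 0 0.0004 -0.3;0 0 0 0 0 0.0004 -0.3;0 0 0 0 0 0.0004 -0.3"
}}

```text
time: 23.4
eef_pos: [0.5453, 0.1403, 0.0303]
tcp_rot: [0.704, 0.71, 0.0, 0.0]
contact_force: [-0.5, 0.9, -0.4]
opening: 0.348
finger_force: 0.0
```

Converted, -90 mm / 750 = -0.12, -50 mm / 750 = -0.0667.

{"fn": "send_rows", "kwargs": {
  "rows": "0 0 0 0 0 -0.02 -0.3;0 0 0 0 0 -0.0667 -0.3;0 0 0 0 0 -0.12 -0.3;0 0 0 0 0 -0.12 -0.3"
}}

```text
time: 23.9
eef_pos: [0.5485, 0.1406, 0.1257]
tcp_rot: [0.704, 0.71, 0.004, 0.003]
contact_force: [-0.2, 0.1, 0.3]
opening: 0.351
finger_force: 0.0
```

```bash
python3 f.py; python3 go.py .5452 .004 .075 0.4
python3 - <<'E'
from h import *
p=ctrl.read_camera('wrist');save(p,'w4');print(w(p,'gauge'))
E
python3 lid.py
```

```text
[-0.15 -0.06 -0.63] [0.5444 0.1402 0.1193] 24.1
[-0.1  0.   0. ] [-1.362e+02 -1.000e-01  4.430e+01] 24.1 [-0.17  0.01 -1.19]
[(0.63, [0.5404, 0.1612, 0.0098]), (0.62, [0.5417, 0.1484, 0.0141])]
lid y [-0.05914298  0.00894304] 254
```

View pics/w4.png

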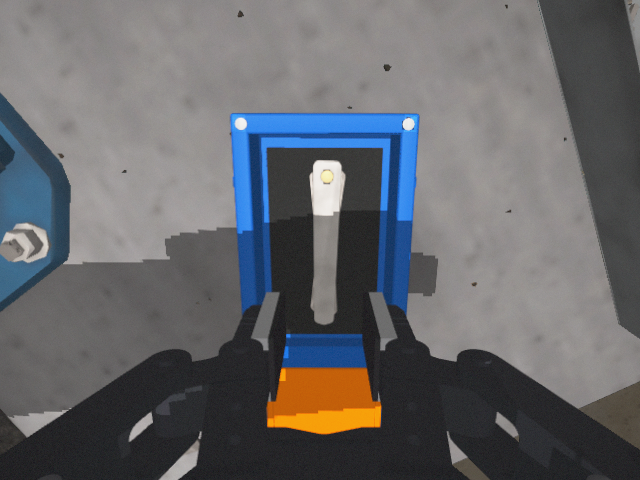

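The gauge lies flat in the well at rows 160–323, and the lid is still parked. Next I press on the lid again at its centre.

Converted, -136 mm / 750 = -0.1813, -120 mm / 750 = -0.16.

{"fn": "send_rows", "kwargs": {
  "rows": "0 0 0 -0.08 0 0.0133 -1;0 0 0 -0.16 0 0.0267 -1;0 0 0 -0.1813 0 0.056 -1;0 0 0 -0.1813 0 0.072 -1;0 0 0 -0.1813 0 0.0747 -1;0 0 0 -0.1813 0 0.0747 -1;0 0 0 -0.1813 0 0.0747 -1"
}}

```text
time: 25.12
eef_pos: [0.5469, 0.0051, 0.0651]
tcp_rot: [0.704, 0.71, 0.0, 0.001]
contact_force: [0.5, 0.3, -0.2]
opening: -0.003
finger_force: 0.0
```

```bash
python3 f.py
```

```text
[-0.   -0.02 -0.43] [0.5466 0.0046 0.0648] 25.325
```

Converted, 8 mm / 750 = 0.0107, 7.5 mm / 750 = 0.01.

{"fn": "send_rows", "kwargs": {
  "rows": "0 0 0 0 -0.0013 0.004 -1;0 0 0 0 -0.0013 0.008 -1;0 0 0 0 -0.0013 0.01 -1;0 0 0 0 -0.0013 0.0107 -1;0 0 0 0 -0.0013 0.0107 -1"
}}

```text
time: 25.95
eef_pos: [0.5453, 0.0042, 0.0562]
tcp_rot: [0.705, 0.71, -0.0, -0.0]
contact_force: [-0.0, -0.4, -0.7]
opening: 0.002
finger_force: 0.0
```

```bash
python3 f.py
```

```text
[ 0.31 -0.4   0.05] [0.5454 0.0043 0.0564] 26.15
```

Converted, 1.5 mm / 750 = 0.002, 1.2 mm / 750 = 0.0016.

{"fn": "send_rows", "kwargs": {
  "rows": "0 0 0 0 0 0.0005 -1;0 0 0 0 0 0.0011 -1;0 0 0 0 0 0.0016 -1;0 0 0 0 0 0.002 -1;0 0 0 0 0 0.002 -1"
}}

```text
time: 26.78
eef_pos: [0.5453, 0.0043, 0.0548]
tcp_rot: [0.704, 0.71, -0.0, -0.0]
contact_force: [1.3, 0.5, -0.3]
opening: 0.001
finger_force: 0.2
```

Converted, 1.2 mm / 750 = 0.0016, 0.9 mm / 750 = 0.0012.

{"fn": "send_rows", "kwargs": {
  "rows": "0 0 0 0 0 0.0004 -1;0 0 0 0 0 0.0008 -1;0 0 0 0 0 0.0012 -1;0 0 0 0 0 0.0016 -1;0 0 0 0 0 0.0016 -1"
}}

```text
time: 27.4
eef_pos: [0.5454, 0.0043, 0.0541]
tcp_rot: [0.704, 0.71, -0.0, -0.0]
contact_force: [-2.8, -0.0, 5.4]
opening: -0.001
finger_force: 2.8
```

```bash
python3 f.py
```

```text
[-2.57  0.59  6.04] [0.5454 0.0043 0.0541] 27.6
```

Converted, 18 mm / 750 = 0.024, 15 mm / 750 = 0.02.

{"fn": "send_rows", "kwargs": {
  "rows": "0 0 0 0 -0.0004 0.0004 -1;0 0 0 0 -0.0007 0.0008 -1;0 0 0 0 -0.0007 0.0012 -1;0 0 0 0.0027 -0.0007 0.0012 -1;0 0 0 0.0067 -0.0007 0.0012 -1;0 0 0 0.0133 -0.0007 0.0012 -1;0 0 0 0.02 -0.0007 0.0012 -1;0 0 0 0.024 -0.0007 0.0012 -1"
}}

```text
time: 28.6
eef_pos: [0.5453, 0.0213, 0.0539]
tcp_rot: [0.704, 0.71, -0.001, 0.001]
contact_force: [-3.2, -3.2, 8.1]
opening: -0.002
finger_force: 3.7
```

```bash
python3 f.py; python3 lid.py
```

```text
[-3.06 -2.24  7.45] [0.5453 0.0216 0.0539] 28.8
lid y [0.04540364 0.08976741] 274
```

Converted, 44 mm / 750 = 0.0587, 41 mm / 750 = 0.0547.

{"fn": "send_rows", "kwargs": {
  "rows": "0 0 0 0.004 -0.0004 0.0004 -1;0 0 0 0.012 -0.0007 0.0007 -1;0 0 0 0.0213 -0.0007 0.0007 -1;0 0 0 0.0307 -0.0007 0.0008 -1;0 0 0 0.04 -0.0007 0.0009 -1;0 0 0 0.048 -0.0007 0.0011 -1;0 0 0 0.0547 -0.0007 0.0012 -1;0 0 0 0.0587 -0.0007 0.0012 -1"
}}

```text
time: 29.85
eef_pos: [0.545, 0.0654, 0.0534]
tcp_rot: [0.704, 0.71, -0.0, 0.002]
contact_force: [-3.1, -3.4, 8.3]
opening: -0.003
finger_force: 4.2
```

```bash
python3 f.py; python3 lid.py
```

```text
[-2.6  -2.26  8.87] [0.545  0.0657 0.0534] 30.05
lid y [0.10259288 0.13372567] 162
```

Converted, 47 mm / 750 = 0.0627, 44 mm / 750 = 0.0587.

{"fn": "send_rows", "kwargs": {
  "rows": "0 0 0 0.004 -0.0004 0.0001 -1;0 0 0 0.012 -0.0007 0.0003 -1;0 0 0 0.0213 -0.0007 0.0004 -1;0 0 0 0.0307 -0.0007 0.0005 -1;0 0 0 0.04 -0.0007 0.0007 -1;0 0 0 0.0493 -0.0007 0.0008 -1;0 0 0 0.0587 -0.0007 0.0009 -1;0 0 0 0.0627 -0.0007 0.0009 -1"
}}

```text
time: 31.1
eef_pos: [0.5448, 0.1126, 0.0528]
tcp_rot: [0.704, 0.71, 0.001, 0.002]
contact_force: [-0.4, -3.7, 7.2]
opening: -0.002
finger_force: 3.8
```

```bash
python3 f.py; python3 lid.py
```

```text
[-1.08 -1.61  7.96] [0.5448 0.1129 0.0529] 31.3
lid y [0.16034391 0.18052104] 135
```

Moving the last 26 mm or so to the stop.

Converted, 27 mm / 750 = 0.036, 26 mm / 750 = 0.0347.

{"fn": "send_rows", "kwargs": {
  "rows": "0 0 0 0.004 0 0.0004 -1;0 0 0 0.0107 0 0.0005 -1;0 0 0 0.0173 0 0.0005 -1;0 0 0 0.0227 0 0.0007 -1;0 0 0 0.028 0 0.0007 -1;0 0 0 0.032 0 0.0007 -1;0 0 0 0.0347 0 0.0007 -1;0 0 0 0.036 0 0.0007 -1"
}}

```text
time: 32.35
eef_pos: [0.5446, 0.139, 0.0523]
tcp_rot: [0.704, 0.71, 0.0, 0.002]
contact_force: [-0.5, -5.7, 7.6]
opening: -0.003
finger_force: 3.7
```

```bash
python3 f.py; python3 lid.py
```

```text
[-0.55 -4.78  7.04] [0.5447 0.1391 0.0523] 32.55
lid y [0.1925601  0.20444576] 101
```

Converted, 2 mm / 750 = 0.0027, 1.5 mm / 750 = 0.002.

{"fn": "send_rows", "kwargs": {
  "rows": "0 0 0 0.0007 0 0.0005 -1;0 0 0 0.0013 0 0.0005 -1;0 0 0 0.002 0 0.0005 -1;0 0 0 0.0027 0 0.0005 -1;0 0 0 0.0027 0 0.0005 -1"
}}

```text
time: 33.22
eef_pos: [0.5448, 0.1407, 0.052]
tcp_rot: [0.704, 0.71, 0.0, 0.003]
contact_force: [-1.0, -6.3, 8.0]
opening: -0.002
finger_force: 4.0
```

```bash
python3 f.py; python3 lid.py
```

```text
[-0.69 -6.11  8.12] [0.5449 0.1407 0.0521] 33.425
lid y [0.19552225 0.20434944] 94
```

The lid edge no longer moves while the fingers slip over it, so it is at the stop. I'll lift off and check.

Converted, -180 mm / 750 = -0.24, -150 mm / 750 = -0.2.

{"fn": "send_rows", "kwargs": {
  "rows": "0 0 0 -0.0027 0 -0.0007 -1;0 0 0 -0.0027 0 -0.0053 -1;0 0 0 -0.0027 0 -0.0533 -1;0 0 0 -0.08 0 -0.1333 -1;0 0 0 -0.16 0 -0.2 -1;0 0 0 -0.24 0 -0.2 -1;0 0 0 -0.24 0 -0.2 -1"
}}

```text
time: 34.35
eef_pos: [0.5445, -0.0404, 0.2015]
tcp_rot: [0.705, 0.709, 0.001, 0.001]
contact_force: [0.0, -0.2, -0.3]
opening: -0.002
finger_force: 0.0
```

```bash
python3 lid.py
python3 - <<'E'
from h import *
p=ctrl.read_camera('top')
for t in('tape_1','washer','lid'):print(t,w(p,t))
cv2.imwrite('pics/t5.png',cv2.resize(p['color'][170:300,230:500,::-1],None,fx=2.5,fy=2.5))
E
```

```text
lid y [0.0767782  0.20422546] 685
tape_1 [(0.63, [0.5998, 0.3162, 0.0159])]
washer [(0.68, [0.4386, -0.0069, 0.003])]
lid [(0.79, [0.5427, 0.1397, 0.0331])]
```

View pics/t5.png

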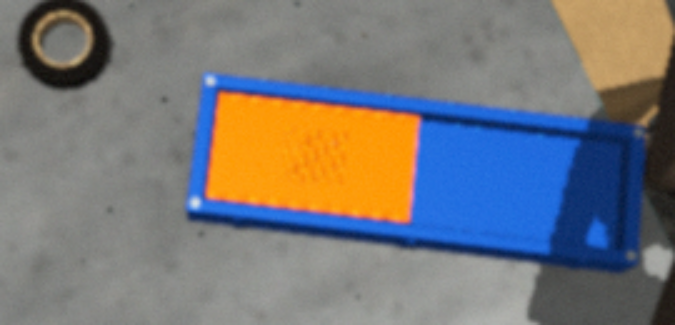

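The lid is fully shut against the left end wall (crop columns 207–420), as it was at the start, and the tape and washer have not moved. Handing in.

```bash
python3 -c "
from plant import ctrl;print(ctrl.sign_off())"
```

```text
the job is handed in; nothing more can be done
None
```

The job is handed in: the gauge lies flat in the well and the lid is fully shut. The tape and washer are undisturbed, and the lid load read about 13.5 N at its highest against the 16 N limit; sign-off gave no verdict.

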